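# Size a dry-bath insert in the taper gauge

## Robot

A 6-joint arm with a two-finger parallel gripper is mounted at the origin on the work surface. World frame = base frame: x ahead of the robot, y to its left, z up, the work surface at z = 0. Lengths are in m, angles in degrees, forces in N, time in s.
With the tool pointing down it reaches from about 0.25 to 0.85 m from the base axis. Payload 12.5 kg.
Tool frame: the origin (TCP) lies midway between the tips of the shut fingers; the grasp point (between the pads) lies 19 mm behind it; y points along the fingers, z is the direction in which the jaws open and shut, and the axes are right-handed (so a half turn about y gives the same grasp; the last joint's range is limited). The gripper opens to 93 mm and grips with 3 to 60 N. Pads are 15 mm wide; open, the fingers measure 128 mm over their backs; the gripper's body (75 mm by 188 mm) begins 65 mm behind the grasp point.
Start: joints at [-76.639, 20.094, 94.641, -0, 65.266, -4.847], TCP at [0.172, -0.522, 0.219] pointing down, gripper open.
Joint ranges: [-157.81, 157.81], [-45, 120.19], [0.68, 151.7], [-89.99, 269.99], [4.06, 180], [-164.3, 164.3]. Speed limits (degrees/s): [127.2, 127.2, 159.86, 180, 180, 180].

## Interface

Orientations are given as a 3x3 rotation matrix whose columns are the frame's x, y, z axes.
In Python, from station import env gives the robot as it stands. The module is installed in compiled form; this text tells all that it offers.
- The arm moves only by the tool send_rows, never from a script. Its argument "targets" is a list of rows, each a list of 7 numbers: the shift along the tool's x, y, z in cm, then the turn, a rotation vector about the tool's x, y, z in rad, then the gripper's target within -1 to 1 (fully open at 1, half-way at 0, shut at -1). In form: [[dx, dy, dz, wx, wy, wz, hand], ...]. A call has 1 to 5 rows; each row is the pose to reach, as a shift and turn from the pose commanded when the call began, along the tool's axes at that moment; what a row does not reach only later rows make up. A row lasts 1/8 s, in which the tool goes at most 62.5 mm and 10.7 degrees, less where a joint would pass 70% of its speed; a pose out of reach is approached as far as the arm can. A call with a gripper value outside its range is refused whole. The fingers move at their own pace and stop on an object; "squeeze" is the grip in N (left out, the last holds). Time passes only in rows, so rows that repeat a pose let the fingers close. It gives the time, the measured TCP pose, the force and the opening at its end, in the units of the state.
- env.state(): the state, without advancing time (a new reading comes with each control period).
- env.capture(name): name is "side" or "top" or "wrist"; returns a dict with "image" (480x640x3 uint8, red, green, blue), "intrinsics" (3x3 intrinsics, pixels), "D" ([k1, k2, p1, p2, k3] as OpenCV has them; the pictures are not rectified), "cam_to_world" (4x4, takes a point from camera to world coordinates); the wrist camera has in their place "T_tool_cam" (4x4, takes a point from camera to tool coordinates, whose origin is the TCP and whose axes are the tool frame's). Camera axes: x right, y down, z forward; pixel columns grow to the right and rows downward; lengths in m; the calibration is good to about 2 mm. A picture is of the moment at which its call begins: read the wrist's pose just before it. There is no depth.
- env.sign_off(): hands the job in, once; it reports no verdict.
Trained networks look in the newest picture that a camera, given by its name, has taken for a name from the list of things; names that differ only in an ending like _2 or _b are one class to them, and where a whole thing is asked for, a point or a joint stands for the part that bears it (a point fixed in the world has none). Each returns a list of dicts, best first, with "confidence" (0 to 1); they miss things now and then, are a little off and sometimes report something else, mostly with a low value. They report only what shows in the picture. A call takes as long as a camera call. They do not tell look-alikes from the thing itself.
- env.recognise(camera, name): "bbox" ([left, top, right, bottom] in pixels, round what is visible of it).
The state is a dict: "time_s": time; "qpos": joint angles; "qvel": joint speeds; "joint_efforts": joint torques, N m; "position": TCP position; "tool_rot": TCP orientation; "ft_force": force on the tool from outside, world axes, zero at the start; "torque": the same for the moment, N m; "gripper_width": finger opening in m.
Only numpy, scipy, OpenCV 4.12 (cv2) and the standard library are available. Lean on these libraries where they do the work, as an engineer would, in place of code of your own. Each camera call takes 0.05 s, during which the arm holds its last target.

## Task

Find the size of the round aluminium insert that stands alone on the bench: slide it along the bench, without lifting or tipping it, into the wide mouth of the taper gauge and on along the slot until it wedges squarely between both jaws. Then record where it stopped by sliding the gauge's black cursor along its rail until the pointer is level with the middle of the insert, and let go. Leave the two spare inserts in their storage frame and do not disturb the other things on the bench.

Things in the scene. Friction and masses are not known exactly. Their poses are not given: they have to be found in the camera images.
- gauge: Polished steel taper gauge, fixed; origin on the bench mid-slot; x along the slot's centre line from wide mouth (-x) to narrow end (+x), z up. The slot has no floor, between two jaws 16 mm tall, 20 mm thick. Full width 66.5 mm at x = 0, 1 mm less per 4 mm of x, straight from x = -65 to +65 mm (82.8 to 50.3 mm); closed by a block beyond x = 64. Inserts wedge with centre near x = +24 mm (60 mm dia.), 0 (66), -24 (72).
- gauge_mouth (a point): Centre of the gauge's flared mouth, on the bench at gauge x = -100 mm, axes as the gauge's: from x = -65 mm the jaws flare out at 40 degrees a side until the mouth is 142 mm wide here (outer corners at y = +-86 mm). The cursor's rail is 12 mm wide, 10 mm tall, at gauge y = -78 mm, from gauge x = -65 to +85 mm.
- cursor (a joint): Position of the cursor along its rail in m: 0 with its middle at gauge x = +70 mm (narrow end), growing as it slides towards the mouth, to 0.115 at gauge x = -45 mm. It slides with about 2 N of friction and stays where it is left. At the start it stands near the narrow end.
- cursor_tab (a point): Black cursor: the point is the middle of its upright tab, 42 mm above the bench; axes as the gauge's. Tab 14 mm thick along the rail, 28 mm across it, from 24 to 60 mm above the bench, over a foot 26 x 24 mm from 11 to 25 mm high. A thin pointer reaches from it over the jaw towards the slot, at the same gauge x as this point.
- insert_a_center (a point): Round aluminium insert, 60 mm diameter, 40 mm tall, about 280 g, upright, ring of dark wells on its flat top; the point is its centre, 20 mm above its underside, z its upright axis. The three inserts differ in diameter only; one, not always the same, stands alone on the bench on the mouth side of the gauge, the other two in the storage frame.
- insert_b_center (a point): Round aluminium insert, 66 mm diameter, 40 mm tall, about 340 g, upright, ring of dark wells on its flat top; the point is its centre, 20 mm above its underside, z its upright axis. The three inserts differ in diameter only; one, not always the same, stands alone on the bench on the mouth side of the gauge, the other two in the storage frame.
- insert_c_center (a point): Round aluminium insert, 72 mm diameter, 40 mm tall, about 400 g, upright, ring of dark wells on its flat top; the point is its centre, 20 mm above its underside, z its upright axis. The three inserts differ in diameter only; one, not always the same, stands alone on the bench on the mouth side of the gauge, the other two in the storage frame.
- pen: Storage frame for the spare inserts, fixed: a low grey rectangular rim, 104 mm (x) by 192 mm (y) outside, 12 mm tall, 6 mm thick, no floor; origin at its centre on the bench. Two inserts stand in it.
- wellplate: white well plate 85 x 127 x 14 mm lying on the bench, long side along its y; bystander, loose, origin under its middle at bench level
- jar: amber jar 52 mm across, 62 mm tall; bystander, loose, origin under its middle at bench level
- bottle: reagent bottle 76 mm across, 165 mm tall; bystander, loose, origin under its middle at bench level
- tipbox: box of pipette tips 115 x 82 x 67 mm (long side along its x); bystander, loose, origin under its middle at bench level
- pipette: eight-channel pipette lying flat, about 260 mm long along its x and 90 mm wide at the head; bystander, loose, origin about its middle at bench level
- timer: small timer 55 x 75 x 20 mm; bystander, loose, origin under its middle at bench level
- beaker: glass beaker 60 mm across, 75 mm tall; bystander, loose, origin under its middle at bench level
Not all that is in view belongs to the job. What is shaped like the part that bears insert_a_center but blue or red is not meant.

How it is judged:
By the outcome, as a careful person would: the job done as asked, in the order asked, and still so for the second after the job is handed in, with the robot touching nothing.
It also fails if it takes over 72 s, if anything falls off the work surface, if the arm or the gripper's body presses on something with over 40 N, if the wrist force passes 120 N, or if a joint passes its speed limit or range.

## Working session

There is one attempt and no reset: what is moved stays moved. The work goes in short steps, Python scripts to look and compute and a tool call to move; the robot and the scene stay as the last step left them, time stands still between calls to the robot, and variables do not carry over. Pictures are saved under pics/ and viewed, and the job is handed in when it is done.

Besides the shell and the picture viewer there is one more tool, called after "Request:" as a command line: name --pt "numbers of a row" for each row, then --argument value for the rest. send_rows: Moves the arm, as the interface text tells. Its arguments: {"type":"object","properties":{"targets":{"type":"array"},"squeeze":{"type":"number"}},"required":["targets"]}

```bash
mkdir -p pics
python3 - <<'E'
from station import env
import cv2,numpy as np
s=env.state(); print({k:np.round(v,4).tolist() for k,v in s.items()})
for n in ["top","side"]:
    c=env.capture(n); cv2.imwrite(f"pics/{n}0.png",c["image"][:,:,::-1])
    print(n,c["intrinsics"],c["D"],c["cam_to_world"])
    for t in ["gauge","cursor_tab","insert_a_center","pen"]:
        print(t,[(np.round(r["bbox"],1).tolist(),round(r["confidence"],2)) for r in env.recognise(n,t)])
E
```

```text
{'time_s': 0.0, 'qpos': [-76.638, 20.1237, 94.6778, 0.0015, 65.2654, -4.8493], 'qvel': [0.0706, -0.0696, 0.0372, 0.0073, -0.0216, -0.0727], 'joint_efforts': [-0.0023, -49.733, -28.5253, 0.0698, 0.0257, -0.0001], 'position': [0.1718, -0.5221, 0.2181], 'tool_rot': [[-0.9499, -0.0002, 0.3125], [-0.3125, 0.0011, -0.9499], [-0.0001, -1.0, -0.0012]], 'ft_force': [-0.3936, -0.04, 0.9263], 'torque': [-0.0191, 0.0162, 0.0289], 'gripper_width': 0.0929}
top [[535.73947644   0.         312.91095087]
 [  0.         535.73947644 234.60375084]
 [  0.           0.           1.        ]] [-0.09044748  0.          0.          0.          0.        ] [[-0.02041168 -0.99797171  0.06029782  0.47541181]
 [-0.99954086  0.0217202   0.02112569 -0.01388304]
 [-0.02239252 -0.05983892 -0.99795685  1.25309749]
 [ 0.          0.          0.          1.        ]]
gauge [([220.0, 187.1, 312.9, 261.6], 0.95)]
cursor_tab [([218.0, 198.6, 231.8, 211.8], 0.52)]
insert_a_center [([401.9, 218.6, 435.5, 243.4], 0.97), ([395.6, 306.4, 425.0, 331.5], 0.78), ([426.2, 265.6, 453.1, 291.7], 0.6)]
pen [([137.8, 300.6, 217.2, 346.8], 0.67)]
side [[458.8747424    0.         326.09752636]
 [  0.         458.8747424  237.40039371]
 [  0.           0.           1.        ]] [-0.09621172  0.          0.          0.          0.        ] [[-0.90113822 -0.2331065   0.36552874  0.18802541]
 [-0.43346626  0.46978999 -0.7690282   0.78516788]
 [ 0.00754373 -0.85144508 -0.52438952  0.58441312]
 [ 0.          0.          0.          1.        ]]
gauge [([243.6, 251.3, 347.3, 317.9], 0.92), ([303.7, 130.3, 335.1, 199.5], 0.19)]
cursor_tab [([243.1, 274.1, 271.0, 303.2], 0.85)]
insert_a_center [([399.1, 198.6, 420.1, 220.3], 0.91), ([355.5, 193.0, 378.8, 217.1], 0.86), ([424.8, 216.4, 447.1, 244.7], 0.64), ([303.6, 339.1, 399.9, 456.6], 0.43)]
pen [([301.1, 342.0, 401.5, 457.6], 0.83)]
```

View pics/top0.png

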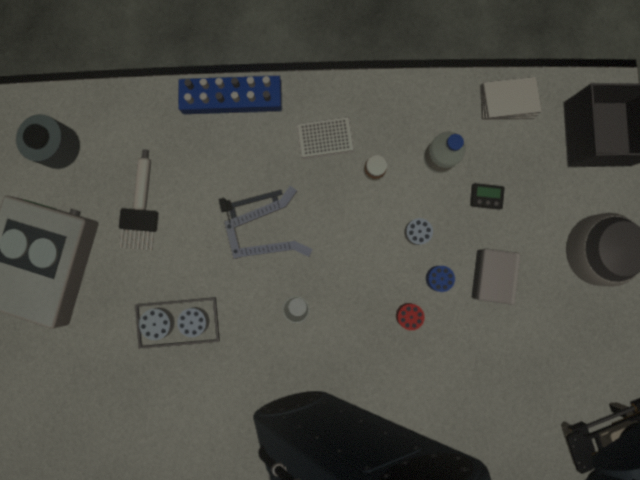

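View pics/side0.png

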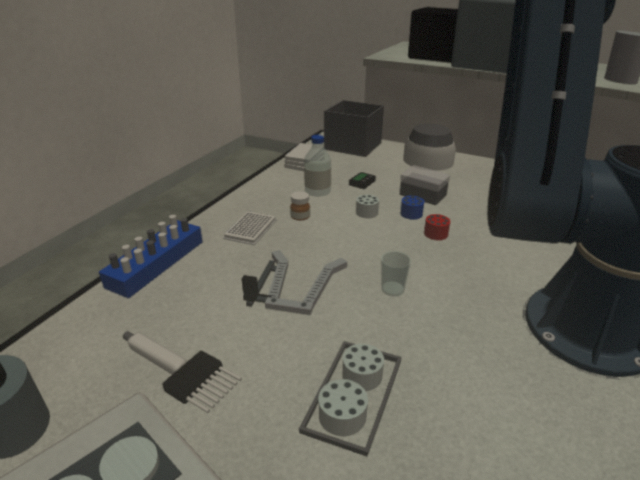

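```bash
cat > h.py <<'E'
import numpy as np, cv2
from station import env
def ray(c,uv,T=None):
    T=c["cam_to_world"] if T is None else T
    p=cv2.undistortPoints(np.array(uv,float).reshape(-1,1,2),c["intrinsics"],np.array(c["D"],float)).reshape(-1,2)
    d=np.c_[p,np.ones(len(p))]@np.array(T)[:3,:3].T
    return np.array(T)[:3,3],d
def onz(c,uv,z,T=None):
    o,d=ray(c,uv,T); return o+d*((z-o[2])/d[:,2:3])
def proj(c,P,T=None):
    T=np.array(c["cam_to_world"] if T is None else T); Ti=np.linalg.inv(T)
    return cv2.projectPoints(np.array(P,float).reshape(-1,1,3),cv2.Rodrigues(Ti[:3,:3])[0],Ti[:3,3],c["intrinsics"],np.array(c["D"],float))[0].reshape(-1,2)
def wristT(s,c):
    T=np.eye(4);T[:3,:3]=s["tool_rot"];T[:3,3]=s["position"]; return T@np.array(c["T_tool_cam"])
E
python3 - <<'E'
import cv2
im=cv2.imread("pics/top0.png")
cv2.imwrite("pics/t0g.png",cv2.convertScaleAbs(cv2.resize(im[175:275,205:325],None,fx=6,fy=6,interpolation=cv2.INTER_CUBIC)[:600],alpha=1.7))
cv2.imwrite("pics/t0i.png",cv2.convertScaleAbs(cv2.resize(im[205:265,385:465],None,fx=8,fy=8,interpolation=cv2.INTER_CUBIC),alpha=1.7))
E
```

```text
(no output)
```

View pics/t0g.png

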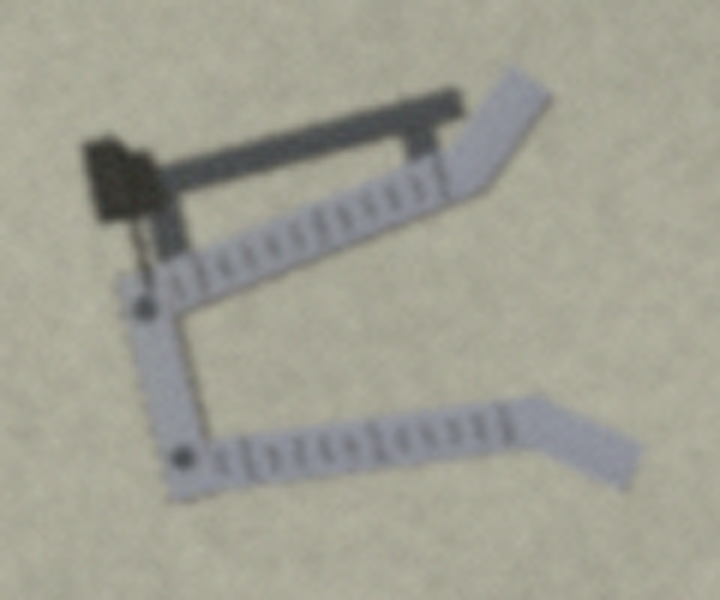

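View pics/t0i.png

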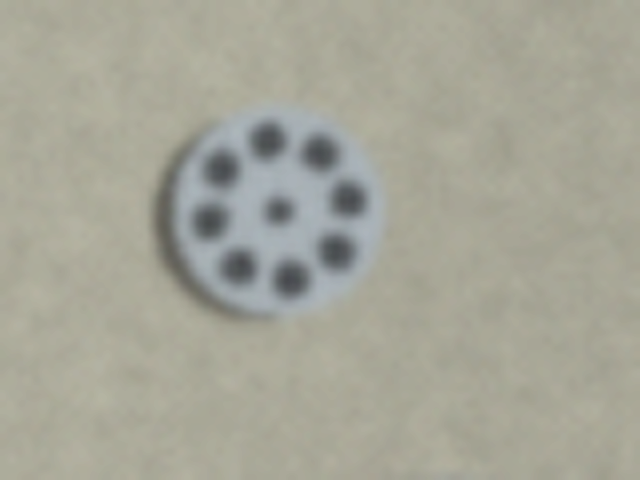

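Run:
```python
from h import *
from scipy.optimize import least_squares
c=env.capture("top")
pts={(-65,-41.4):(488,192),(-100,-70.8):(551,97),(-87,-86):(514,66),(64,-25.2):(178,314),(64,25.2):(205,440),(-65,41.4):(535,398),(-100,70.8):(642,450),(-87,86):(628,490)}
uv=np.array([((x+.5)/6-.5+205,(y+.5)/6-.5+175) for x,y in pts.values()])
G=np.array(list(pts))/1000
W=onz(c,uv,.016)[:,:2]
def tf(p): 
    R=np.array([[np.cos(p[2]),-np.sin(p[2])],[np.sin(p[2]),np.cos(p[2])]]); return G@R.T+p[:2]
r=least_squares(lambda p:(tf(p)-W).ravel(),[.5,.1,1.6]); print(r.x,np.degrees(r.x[2])); print(np.round((tf(r.x)-W)*1000,1))
i=lambda x,y:((x+.5)/8-.5+385,(y+.5)/8-.5+205)
print("insert",onz(c,[i(278,212)],.04),onz(c,[i(172,212),i(384,212),i(278,105),i(278,318)],.04))
ct=onz(c,[((x+.5)/6-.5+205,(y+.5)/6-.5+175) for x,y in [(100,178),(128,180),(150,262)]],.06);print("cursor",ct)
R=np.array([[np.cos(r.x[2]),-np.sin(r.x[2])],[np.sin(r.x[2]),np.cos(r.x[2])]])
print("in gauge",(ct[:,:2]-r.x[:2])@R)
for nme,z in [("jar",.0),("beaker",0),("bottle",0),("wellplate",0),("timer",0)]:
    for q in env.recognise("top",nme)[:1]:
        b=q["bbox"]; print(nme,np.round(onz(c,[(b[0],b[1]),(b[2],b[3])],z)[:,:2],3).tolist(),q["confidence"])
S=env.capture("side")
```

```text
[0.56206697 0.12825592 1.80325376] 103.318829644987
[[ 0.6  0.8]
 [ 0.7 -1.4]
 [ 0.   0.6]
 [-0.2  1.3]
 [-0.1 -0.4]
 [ 0.3 -1.5]
 [ 0.6 -1.4]
 [-1.9  2. ]]
insert [[ 0.5515007  -0.22968206  0.04      ]] [[ 0.55215373 -0.1995705   0.04      ]
 [ 0.55084753 -0.2598424   0.04      ]
 [ 0.58193501 -0.23068651  0.04      ]
 [ 0.52144265 -0.2287172   0.04      ]]
cursor [[0.62054063 0.21663093 0.06      ]
 [0.6195222  0.20602563 0.06      ]
 [0.58841096 0.19800026 0.06      ]]
in gauge [[ 0.07252745 -0.07725982]
 [ 0.06244202 -0.07382563]
 [ 0.06179959 -0.04170239]]
jar [[0.741, -0.106], [0.676, -0.164]] 0.95
beaker [[0.406, 0.095], [0.343, 0.02]] 0.82
bottle [[0.786, -0.258], [0.691, -0.346]] 0.91
wellplate [[0.838, 0.049], [0.731, -0.085]] 0.94
timer [[0.669, -0.362], [0.601, -0.44]] 0.59
```

```bash
cat >> h.py <<'E'
GP=np.array([0.56207,0.12826]); GY=np.radians(103.32)
def g2w(x,y,gp=GP,gy=GY):
    c_,s_=np.cos(gy),np.sin(gy); return gp+np.array([c_*x-s_*y,s_*x+c_*y])
def w2g(p,gp=GP,gy=GY):
    c_,s_=np.cos(gy),np.sin(gy); d=np.array(p)[...,:2]-gp; return d@np.array([[c_,-s_],[s_,c_]])
def delta(P,yawz=GY-np.pi):
    s=env.state(); R=np.array(s["tool_rot"]); z=np.array([np.cos(yawz),np.sin(yawz),0]); y=np.array([0,0,-1.]); Rt=np.c_[np.cross(y,z),y,z]
    w=cv2.Rodrigues(R.T@Rt)[0].ravel()
    print("shift cm",np.round(100*R.T@(np.array(P)-s["position"]),2),"turn",np.round(w,4),"from",np.round(s["position"],4),"F",np.round(s["ft_force"],1),"w",round(float(s["gripper_width"]),4),"t",s["time_s"])
E
python3 - <<'E'
from h import *
c=env.capture("side")
im=cv2.convertScaleAbs(c["image"][:,:,::-1],alpha=1.6).copy()
def dr(P,col):
    cv2.polylines(im,[np.round(proj(c,P)*8).astype(np.int32)],False,col,1,cv2.LINE_AA,3)
t=np.linspace(0,2*np.pi,40)
for z in (.04,0): dr(np.c_[.5515+.03*np.cos(t),-.2297+.03*np.sin(t),0*t+z],(0,0,255))
for s in (-1,1):
    dr([np.r_[g2w(x,s*y),.016] for x,y in [(.064,.0252),(-.065,.0414),(-.1,.0708),(-.087,.086)]],(0,0,255))
cv2.imwrite("pics/s1.png",np.hstack([cv2.resize(im[240:330,225:365],None,fx=5,fy=5)[:, :],]))
cv2.imwrite("pics/s1b.png",cv2.resize(im[180:240,330:430],None,fx=6,fy=6))
delta([.5515,-.2297,.16])
E
```

```text
shift cm [-45.21   5.87 -15.95] turn [ 0.      0.0853 -0.    ] from [ 0.1719 -0.5224  0.2186] F [-0.6  0.4 -0.3] w 0.0931 t 0.9
```

View pics/s1.png

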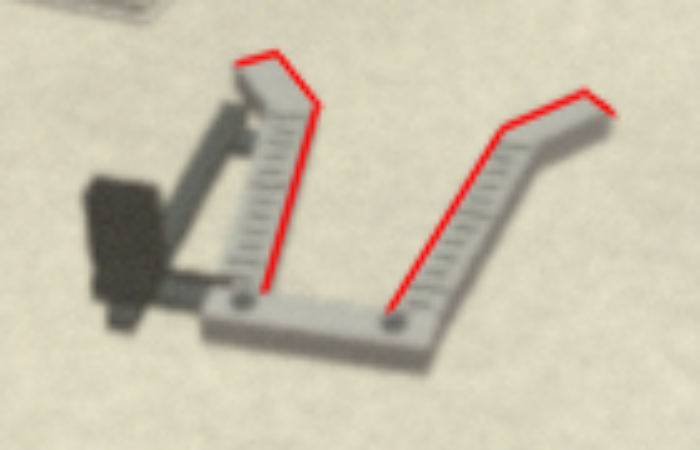

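View pics/s1b.png

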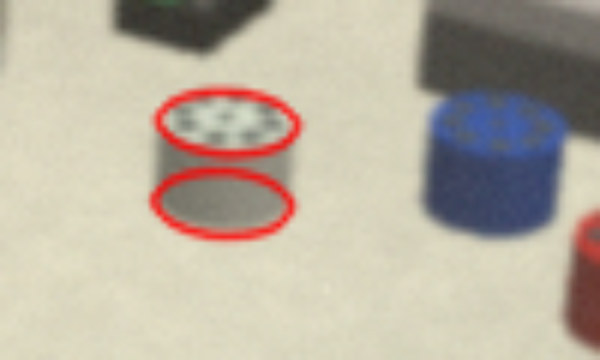

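Request:
send_rows --pt "-6 0 -2 0 0.02 0 1" --pt "-12 0 -4 0 0.04 0 1" --pt "-18 0 -6.4 0 0.06 0 1" --pt "-24 0 -8.5 0 0.0853 0 1" --pt "-30 0 -10.6 0 0.0853 0 1"

```text
time_s: 1.52
position: [0.4206, -0.3301, 0.2189]
tool_rot: [[-0.973, 0.0, 0.23], [-0.23, -0.0, -0.973], [-0.0, -1.0, 0.0]]
ft_force: [1.3, -0.7, -0.0]
gripper_width: 0.0929
```

```bash
python3 -c "
from h import *
delta([.5515,-.2297,.14])"
```

```text
shift cm [-15.04   7.89  -6.77] turn [-0.0005 -0.0004 -0.0003] from [ 0.4206 -0.3301  0.2189] F [ 1.3 -0.7 -0. ] w 0.0929 t 1.525
```

Request:
send_rows --pt "-5 0 -2.2 0 0 0 1" --pt "-10 2 -4.5 0 0 0 1" --pt "-14 5 -6.3 0 0 0 1" --pt "-15 7.5 -6.8 0 0 0 1" --pt "-15.04 7.9 -6.77 0 0 0 1"

```text
time_s: 2.15
position: [0.5496, -0.23, 0.1381]
tool_rot: [[-0.973, -0.003, 0.232], [-0.232, 0.001, -0.973], [0.002, -1.0, -0.002]]
ft_force: [0.2, -0.7, -0.2]
gripper_width: 0.0928
```

Run:
```python
from h import *
s=env.state(); c=env.capture("wrist"); T=wristT(s,c)
im=cv2.convertScaleAbs(c["image"][:,:,::-1],alpha=1.5).copy()
t=np.linspace(0,2*np.pi,40)
for z in (.04,0): cv2.polylines(im,[np.round(proj(c,np.c_[.5515+.03*np.cos(t),-.2297+.03*np.sin(t),0*t+z],T)).astype(np.int32)],False,(0,0,255),1)
cv2.imwrite("pics/w1.png",im); print(T)
delta([.5515,-.2297,.02])
```

```text
[[ 0.23214154 -0.93142208 -0.2802913   0.62771731]
 [-0.97267888 -0.22302575 -0.06446174 -0.21130512]
 [-0.00247109  0.28759768 -0.95774812  0.30493823]
 [ 0.          0.          0.          1.        ]]
shift cm [-0.23 11.88 -0.05] turn [0.001  0.0005 0.0014] from [ 0.5495 -0.2308  0.1388] F [-0.5 -0.  -0.2] w 0.0931 t 2.2
```

View pics/w1.png

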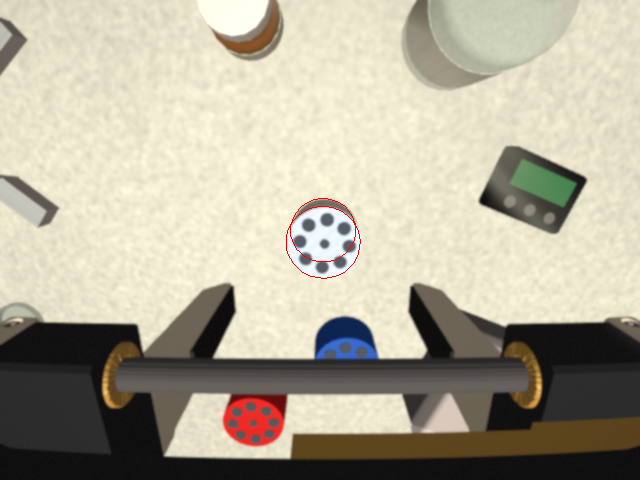

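Request:
send_rows --pt "-0.2 4 0 0 0 0 1" --pt "-0.2 8 0 0 0 0 1" --pt "-0.2 11 0 0 0 0 1" --pt "-0.2 11.9 0 0 0 0 1" --pt "-0.2 11.9 0 0 0 0 1"

```text
time_s: 2.82
position: [0.5521, -0.2312, 0.0216]
tool_rot: [[-0.973, 0.001, 0.23], [-0.23, -0.0, -0.973], [-0.001, -1.0, 0.001]]
ft_force: [-0.0, 0.0, 0.9]
gripper_width: 0.0932
```

```bash
python3 -c "
from h import *
delta([.5515,-.2297,.02])"
```

```text
shift cm [ 0.02  0.16 -0.16] turn [-0.0006 -0.0007 -0.0007] from [ 0.5521 -0.2312  0.0216] F [-0.   0.   0.9] w 0.0932 t 2.825
```

Request:
send_rows --pt "0 0.15 -0.15 0 0 0 0.6" --pt "0 0.15 -0.15 0 0 0 0.4" --pt "0 0.15 -0.15 0 0 0 0.2" --pt "0 0.15 -0.15 0 0 0 0.1" --pt "0 0.15 -0.15 0 0 0 0.1" --squeeze 5

```text
time_s: 3.45
position: [0.5519, -0.2293, 0.0195]
tool_rot: [[-0.973, 0.001, 0.23], [-0.23, -0.001, -0.973], [-0.001, -1.0, 0.001]]
ft_force: [0.3, -1.0, 4.5]
gripper_width: 0.0597
```

```bash
python3 -c "
from h import *
print(g2w(-.16,0));delta([*g2w(-.16,0),.02])"
```

```text
[ 0.59893231 -0.02743576]
shift cm [ -9.23  -0.05 -18.56] turn [-0.0007  0.0001 -0.0007] from [ 0.5519 -0.2293  0.0195] F [ 0.3 -1.   4.5] w 0.0597 t 3.45
```

Request:
send_rows --pt "-0.5 0 -1 0 0 0 0.1" --pt "-1.5 0 -3 0 0 0 0.1" --pt "-2.5 0 -5 0 0 0 0.1" --pt "-3.5 0 -7 0 0 0 0.1" --pt "-4.5 0 -9 0 0 0 0.1"

```text
time_s: 4.08
position: [0.575, -0.1306, 0.0195]
tool_rot: [[-0.973, 0.001, 0.231], [-0.231, -0.001, -0.973], [-0.0, -1.0, 0.001]]
ft_force: [-1.3, -5.9, 5.3]
gripper_width: 0.0601
```

```bash
python3 -c "
from h import *
delta([*g2w(-.16,0),.02])"
```

```text
shift cm [-4.71 -0.05 -9.49] turn [-0.001   0.0002 -0.0004] from [ 0.575  -0.1306  0.0195] F [-1.3 -5.9  5.3] w 0.0601 t 4.075
```

Request:
send_rows --pt "-1 0 -2 0 0 0 0.1" --pt "-2 0 -4 0 0 0 0.1" --pt "-3 0 -6 0 0 0 0.1" --pt "-4 0 -8 0 0 0 0.1" --pt "-4.7 0 -9.4 0 0 0 0.1"

```text
time_s: 4.7
position: [0.5989, -0.0281, 0.0195]
tool_rot: [[-0.973, 0.0, 0.231], [-0.231, -0.001, -0.973], [-0.0, -1.0, 0.001]]
ft_force: [-1.1, -6.9, 5.5]
gripper_width: 0.0597
```

Run:
```python
from h import *
s=env.state(); c=env.capture("wrist"); T=wristT(s,c)
im=cv2.convertScaleAbs(c["image"][:,:,::-1],alpha=1.3).copy()
for q in (-1,1):
    P=[np.r_[g2w(x,q*y),.016] for x,y in [(.064,.0252),(-.065,.0414),(-.1,.0708),(-.087,.086)]]
    cv2.polylines(im,[np.round(proj(c,P,T)).astype(np.int32)],False,(0,0,255),1)
cv2.imwrite("pics/w2.png",im); delta([*g2w(-.06,0),.02]); print(w2g(s["position"]))
c=env.capture("top"); cv2.imwrite("pics/t2.png",cv2.convertScaleAbs(cv2.resize(c["image"][170:290,205:365,::-1],None,fx=5,fy=5),alpha=1.5))
```

```text
shift cm [ 0.03 -0.05 -9.93] turn [-0.0003  0.0013 -0.0005] from [ 0.5992 -0.0266  0.0195] F [1.3 3.3 5. ] w 0.06 t 4.75
[-0.16064127  0.00022198]
```

View pics/w2.png

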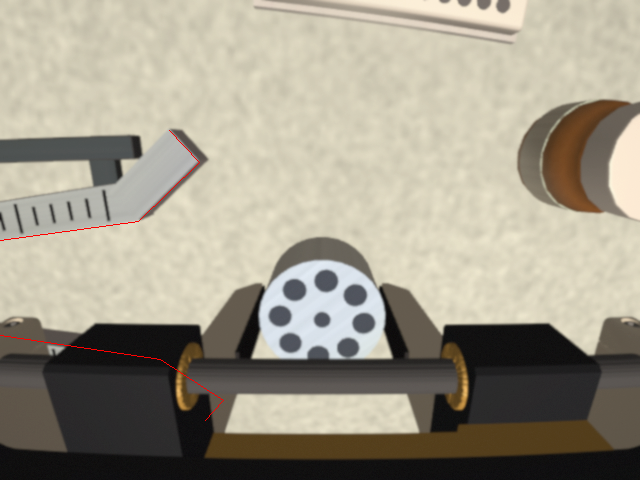

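View pics/t2.png

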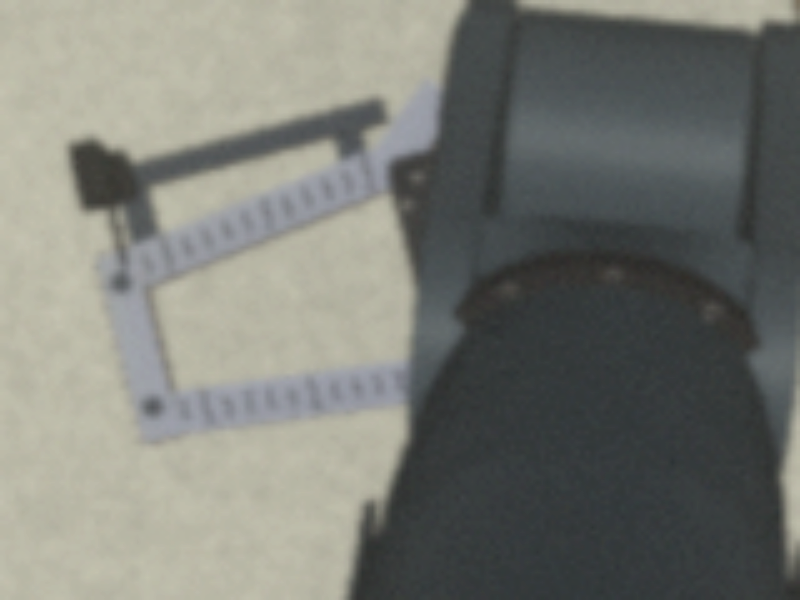

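Request:
send_rows --pt "0 0 -2 0 0 0 0.1" --pt "0 0 -4 0 0 0 0.1" --pt "0 0 -6 0 0 0 0.1" --pt "0 0 -8 0 0 0 0.1" --pt "0 0 -10 0 0 0 0.1"

```text
time_s: 5.42
position: [0.5755, 0.0689, 0.0194]
tool_rot: [[-0.973, 0.001, 0.23], [-0.23, -0.001, -0.973], [-0.001, -1.0, 0.001]]
ft_force: [2.2, -4.3, 4.8]
gripper_width: 0.0595
```

```bash
python3 -c "
from h import *
delta([*g2w(.024,0),.02]);print(w2g(env.state()['position']))"
```

```text
shift cm [-0.06 -0.07 -8.49] turn [-0.0008 -0.0001 -0.0006] from [0.5755 0.0689 0.0194] F [ 2.2 -4.3  4.8] w 0.0595 t 5.425
[-0.06089722  0.00058241]
```

Request:
send_rows --pt "0 0 -2 0 0 0 0.1" --pt "0 0 -4 0 0 0 0.1" --pt "0 0 -5.5 0 0 0 0.1" --pt "0 0 -6.5 0 0 0 0.1" --pt "0 0 -7.5 0 0 0 0.1"

```text
time_s: 6.05
position: [0.5583, 0.1416, 0.0194]
tool_rot: [[-0.973, 0.001, 0.231], [-0.231, -0.001, -0.973], [-0.0, -1.0, 0.001]]
ft_force: [2.6, -6.0, 6.2]
gripper_width: 0.0599
```

Run:
```python
from h import *
s=env.state(); c=env.capture("wrist"); T=wristT(s,c)
cv2.imwrite("pics/w3.png",cv2.convertScaleAbs(c["image"][:,:,::-1],alpha=1.3))
delta([*g2w(.024,0),.02]); print(w2g(s["position"]))
```

```text
shift cm [-0.06 -0.06 -0.92] turn [-0.0005  0.0005 -0.0008] from [0.5581 0.1426 0.0194] F [0.9 1.  5.1] w 0.06 t 6.1
[0.01382739 0.00064858]
```

View pics/w3.png

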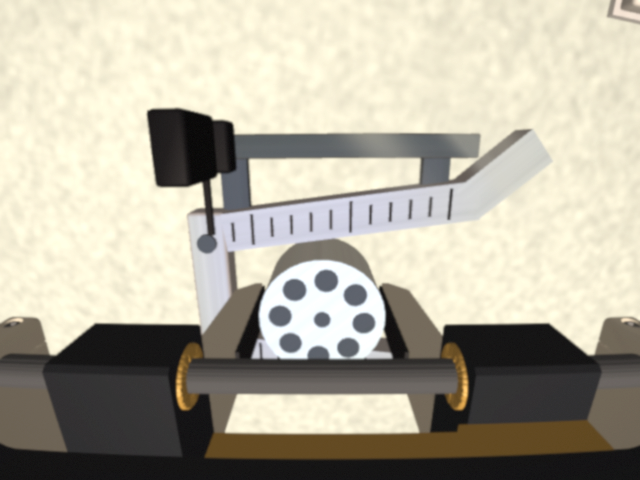

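Request:
send_rows --pt "0 0 -0.2 0 0 0 0.1" --pt "0 0 -0.4 0 0 0 0.1" --pt "0 0 -0.6 0 0 0 0.1" --pt "0 0 -0.75 0 0 0 0.1"

```text
time_s: 6.6
position: [0.5574, 0.1484, 0.0194]
tool_rot: [[-0.973, 0.002, 0.23], [-0.23, -0.0, -0.973], [-0.002, -1.0, 0.001]]
ft_force: [5.5, -5.5, 2.8]
gripper_width: 0.0599
```

```bash
python3 -c "
from h import *
delta([*g2w(.024,0),.02]);print(w2g(env.state()['position']))"
```

```text
shift cm [ 0.01 -0.06 -0.33] turn [-0.0008  0.0001 -0.002 ] from [0.5574 0.1484 0.0194] F [ 5.5 -5.5  2.8] w 0.0599 t 6.6
[ 0.02071722 -0.0001007 ]
```

Request:
send_rows --pt "-0.08 0 0.0 0 0 0 0.1" --pt "-0.08 0 -0.1 0 0 0 0.1" --pt "-0.08 0 -0.2 0 0 0 0.1"

```text
time_s: 6.98
position: [0.5573, 0.1504, 0.0194]
tool_rot: [[-0.973, 0.001, 0.23], [-0.23, -0.001, -0.973], [-0.001, -1.0, 0.001]]
ft_force: [2.5, -5.3, 4.6]
gripper_width: 0.0601
```

```bash
python3 -c "
from h import *
delta([*g2w(.024,0),.02]);s=env.state();print(w2g(s['position']),w2g(s['ft_force'],gp=0))"
```

```text
shift cm [ 0.04 -0.06 -0.14] turn [-0.0008 -0.0001 -0.0009] from [0.5573 0.1504 0.0194] F [ 2.5 -5.3  4.6] w 0.0601 t 6.975
[ 0.02262642 -0.0004096 ] [-5.76266864 -1.20645121]
```

Request:
send_rows --pt "-0.02 0 -0.1 0 0 0 0.1" --pt "-0.02 0 -0.2 0 0 0 0.1"

```text
time_s: 7.22
position: [0.557, 0.152, 0.0194]
tool_rot: [[-0.973, 0.001, 0.231], [-0.231, -0.001, -0.973], [-0.001, -1.0, 0.001]]
ft_force: [3.2, -9.7, 5.1]
gripper_width: 0.0606
```

```bash
python3 -c "
from h import *
s=env.state();print(w2g(s['position']),w2g(s['ft_force'],gp=0),s['gripper_width'])"
```

```text
[ 0.02423921 -0.00049078] [-10.1951214   -0.84520769] 0.060573022683786955
```

Request:
send_rows --pt "-0.02 0 -0.1 0 0 0 0.1" --pt "-0.02 0 -0.2 0 0 0 0.1"

```text
time_s: 7.48
position: [0.5566, 0.1538, 0.0194]
tool_rot: [[-0.973, 0.0, 0.23], [-0.23, -0.001, -0.973], [-0.0, -1.0, 0.001]]
ft_force: [3.0, -9.4, 5.3]
gripper_width: 0.0644
```

```bash
python3 -c "
from h import *
s=env.state();print(w2g(s['position']),w2g(s['ft_force'],gp=0),s['gripper_width'])"
```

```text
[ 0.0261353  -0.00052653] [-9.89112674 -0.76501846] 0.06443932210131546
```

Run:
```python
from h import *
for n in ("wrist","side"):
    c=env.capture(n); im=c["image"][:,:,::-1]
    if n=="side": im=cv2.resize(im[200:330,225:405],None,fx=4,fy=4)
    cv2.imwrite(f"pics/{n}4.png",cv2.convertScaleAbs(im,alpha=1.4))
```

```text
(no output)
```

View pics/wrist4.png

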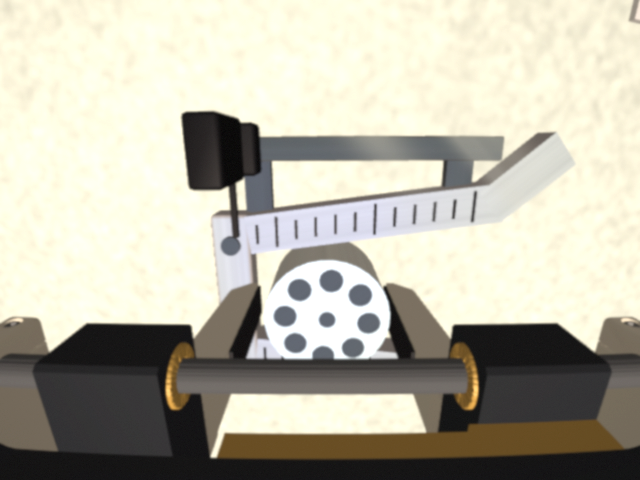

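View pics/side4.png

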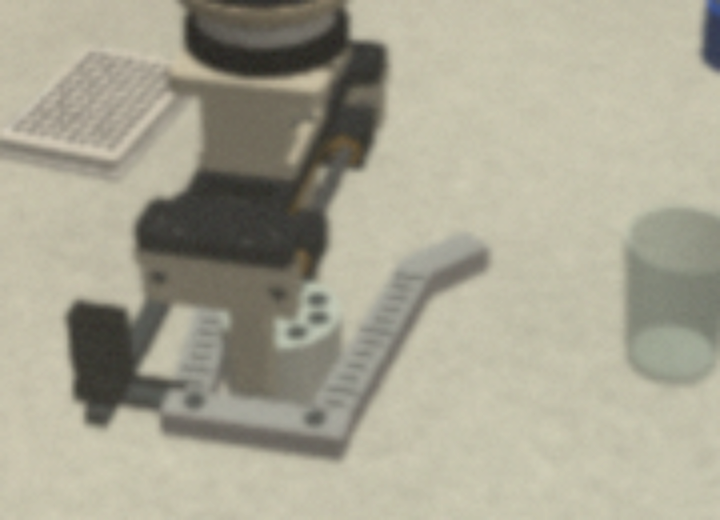

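Request:
send_rows --pt "0 0 0 0 0 0 0.6" --pt "0 0 0 0 0 0 0.6" --pt "0 0 0 0 0 0 0.6" --pt "0 -1 0 0 0 0 0.6" --pt "0 -4 0 0 0 0 0.6"

```text
time_s: 8.2
position: [0.5556, 0.1548, 0.059]
tool_rot: [[-0.973, -0.002, 0.23], [-0.23, -0.0, -0.973], [0.003, -1.0, -0.0]]
ft_force: [0.7, 0.3, -0.3]
gripper_width: 0.0745
```

Run:
```python
from h import *
s=env.state();print(w2g(s['position']),w2g(s['ft_force'],gp=0),s['gripper_width'],s["position"][2])
```

```text
[0.02735821 0.00021799] [ 0.12670837 -0.7111359 ] 0.07447684877227201 0.05900338882420007
```

Request:
send_rows --pt "0 -3 0 0 0 0 0.6" --pt "0 -6 0 0 0 0 0.6" --pt "0 -10 0 0 0 0 0.6" --pt "0 -11 0 0 0 0 0.6" --pt "0 -11 0 0 0 0 0.6"

```text
time_s: 8.82
position: [0.5564, 0.1549, 0.1693]
tool_rot: [[-0.973, 0.001, 0.23], [-0.23, 0.0, -0.973], [-0.001, -1.0, 0.0]]
ft_force: [0.5, -0.3, -1.0]
gripper_width: 0.0746
```

Run:
```python
from h import *
s=env.state(); c=env.capture("wrist"); T=wristT(s,c); print(s["position"],T[:3,3])
im=c["image"][:,:,::-1].copy(); np.save("w5.npy",im); np.save("w5T.npy",T)
im=cv2.convertScaleAbs(im,alpha=1.3)
def dr(P,col=(0,0,255)): cv2.polylines(im,[np.round(proj(c,P,T)*8).astype(np.int32)],False,col,1,cv2.LINE_AA,3)
for q in (-1,1):
    dr([np.r_[g2w(x,q*y),.016] for x,y in [(.064,.0252),(-.065,.0414),(-.1,.0708),(-.087,.086)]])
t=np.linspace(0,2*np.pi,60)
for z in (.04,): dr([np.r_[g2w(.024+.03*np.cos(a),.03*np.sin(a)),z] for a in t])
cx=.07
dr([np.r_[g2w(cx+a*.007,-.078+b*.014),.06] for a,b in [(-1,-1),(1,-1),(1,1),(-1,1),(-1,-1)]],(0,255,0))
cv2.imwrite("pics/w5.png",im)
```

```text
[0.55637207 0.15491592 0.16934526] [0.63398613 0.17374463 0.33646086]
```

View pics/w5.png

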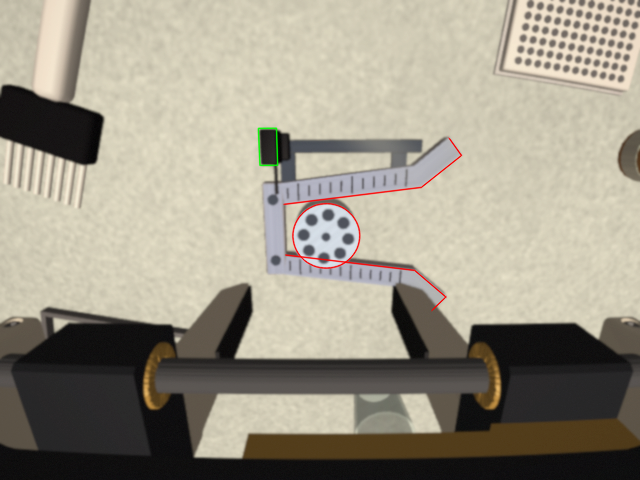

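Run:
```python
import numpy as np,cv2
im=np.load("w5.npy"); cv2.imwrite("pics/w5z.png",cv2.convertScaleAbs(cv2.resize(im[120:280,250:375],None,fx=5,fy=5,interpolation=cv2.INTER_CUBIC)[:600],alpha=2))
```

```text
(no output)
```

View pics/w5z.png

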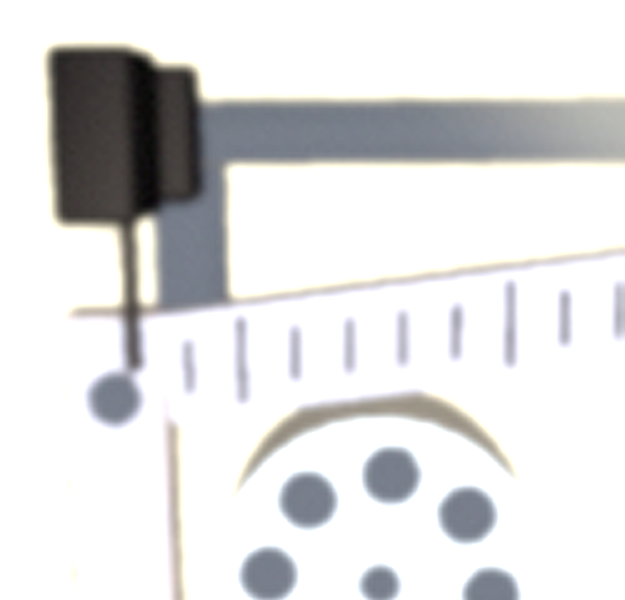

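Run:
```python
from h import *
T=np.load("w5T.npy"); c=env.capture("wrist")
f=lambda L:[((x+.5)/5-.5+250,(y+.5)/5-.5+120) for x,y in L]
a=onz(c,f([(50,50),(125,48),(132,222),(60,222)]),.06,T); print("tab g",w2g(a)*1000, w2g(a).mean(0)*1000, a.mean(0))
print("ptr",[(z,w2g(onz(c,f([(128,240),(133,368)]),z,T))*1000) for z in (.018,.03)])
print("ins",w2g(onz(c,f([(379,583)]),.04,T))*1000)
print(g2w(.069,-.078)); delta([*g2w(.069,-.078),.12])
```

```text
tab g [[ 75.68660589 -90.72412729]
 [ 64.07435331 -90.9644766 ]
 [ 63.87704809 -64.61985267]
 [ 75.29423553 -64.65504587]] [ 69.7330607  -77.74087561] [0.62165377 0.21402781 0.06      ]
ptr [(0.018, array([[ 70.21701506, -58.9919058 ],
       [ 70.11729782, -35.5716782 ]])), (0.03, array([[ 68.61463126, -59.80087504],
       [ 68.51867149, -37.26315064]]))]
ins [[24.38491678 -0.06103479]]
[0.62207481 0.21337417]
shift cm [-7.81  4.78 -4.17] turn [0.0001 0.     0.0019] from [0.5558 0.1548 0.1679] F [0.1 0.1 0.2] w 0.0741 t 8.925
```

Request:
send_rows --pt "-3 0 -2 0 0 0 -0.1" --pt "-6 1 -3.5 0 0 0 -0.1" --pt "-7.8 3 -4.2 0 0 0 -0.1" --pt "-7.8 4.8 -4.2 0 0 0 -0.1" --pt "-7.8 4.8 -4.2 0 0 0 -0.1"

```text
time_s: 9.55
position: [0.6209, 0.213, 0.1187]
tool_rot: [[-0.973, -0.005, 0.23], [-0.23, -0.001, -0.973], [0.005, -1.0, 0.0]]
ft_force: [-0.4, 0.4, 0.6]
gripper_width: 0.0421
```

Run:
```python
from h import *
delta([*g2w(.0697,-.078),.032])
```

```text
shift cm [-0.16  8.66 -0.08] turn [-0.0002 -0.0001  0.0047] from [0.6209 0.213  0.1187] F [-0.4  0.4  0.6] w 0.0421 t 9.55
```

Request:
send_rows --pt "0 3 -0.05 0 0 0 -0.1" --pt "0 6 -0.05 0 0 0 -0.1" --pt "0 8 -0.05 0 0 0 -0.1" --pt "0 8.7 -0.05 0 0 0 -0.1" --pt "0 8.7 -0.05 0 0 0 -0.1"

```text
time_s: 10.18
position: [0.6227, 0.2142, 0.0345]
tool_rot: [[-0.973, 0.0, 0.23], [-0.23, 0.0, -0.973], [-0.0, -1.0, -0.0]]
ft_force: [-0.1, 0.5, -0.3]
gripper_width: 0.0418
```

Run:
```python
from h import *
delta([*g2w(.0697,-.078),.032]);s=env.state();print(w2g(s["position"])*1000)
c=env.capture("wrist");cv2.imwrite("pics/w6.png",cv2.convertScaleAbs(c["image"][:,:,::-1],alpha=1.4))
```

```text
shift cm [ 0.08  0.25 -0.  ] turn [ 0.     -0.     -0.0003] from [0.6227 0.2142 0.0345] F [-0.1  0.5 -0.3] w 0.0418 t 10.175
[ 69.6592268  -78.76338505]
```

View pics/w6.png

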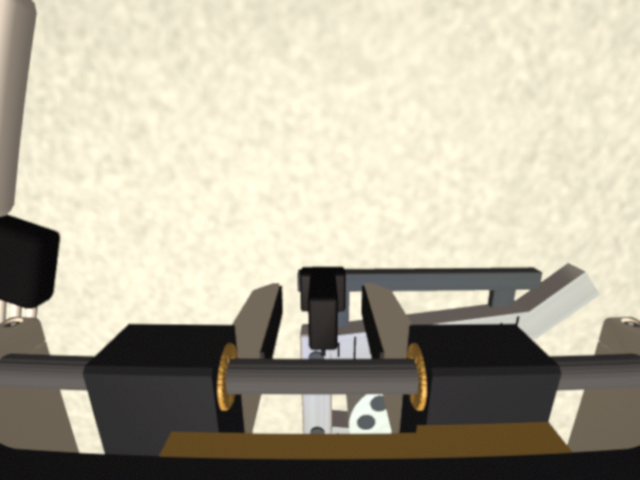

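Request:
send_rows --pt "0.05 0.1 0 0 0 0 -0.4" --pt "0.05 0.1 0 0 0 0 -0.7" --pt "0.05 0.1 0 0 0 0 -0.9" --pt "0.05 0.1 0 0 0 0 -0.9" --pt "0.05 0.1 0 0 0 0 -0.9" --squeeze 10

```text
time_s: 10.85
position: [0.6222, 0.214, 0.0334]
tool_rot: [[-0.973, 0.0, 0.23], [-0.23, -0.0, -0.973], [-0.0, -1.0, 0.0]]
ft_force: [-0.4, -1.2, 3.3]
gripper_width: 0.014
```

Run:
```python
from h import *
delta([*g2w(.0241,-.0783),.033]);s=env.state();print(w2g(s["position"])*1000)
```

```text
shift cm [-0.01  0.04  4.55] turn [-0.0001  0.0001 -0.0003] from [0.6222 0.214  0.0334] F [-0.4 -1.2  3.3] w 0.014 t 10.85
[ 69.62994944 -78.23955357]
```

Request:
send_rows --pt "0 0 0.7 0 0 0 -0.9" --pt "0 0 1.8 0 0 0 -0.9" --pt "0 0 3 0 0 0 -0.9" --pt "0 0 4 0 0 0 -0.9" --pt "0 0 4.5 0 0 0 -0.9"

```text
time_s: 11.48
position: [0.633, 0.1695, 0.0333]
tool_rot: [[-0.973, 0.001, 0.23], [-0.23, 0.0, -0.973], [-0.001, -1.0, 0.0]]
ft_force: [2.3, 3.1, 4.4]
gripper_width: 0.014
```

Request:
send_rows --pt "0 0 0.05 0 0 0 -0.9" --pt "0 0 0.05 0 0 0 -0.9"

```text
time_s: 11.72
position: [0.6329, 0.1696, 0.0334]
tool_rot: [[-0.973, 0.001, 0.23], [-0.23, -0.0, -0.973], [-0.001, -1.0, 0.001]]
ft_force: [3.3, -0.7, 4.8]
gripper_width: 0.014
```

Run:
```python
from h import *
s=env.state();print(w2g(s["position"])*1000,s["ft_force"],s["gripper_width"])
c=env.capture("wrist");cv2.imwrite("pics/w7.png",cv2.convertScaleAbs(c["image"][:,:,::-1],alpha=1.4))
```

```text
[ 23.86975417 -78.45640645] [ 3.34655032 -0.71211903  4.82232558] 0.014028145082877494
```

View pics/w7.png

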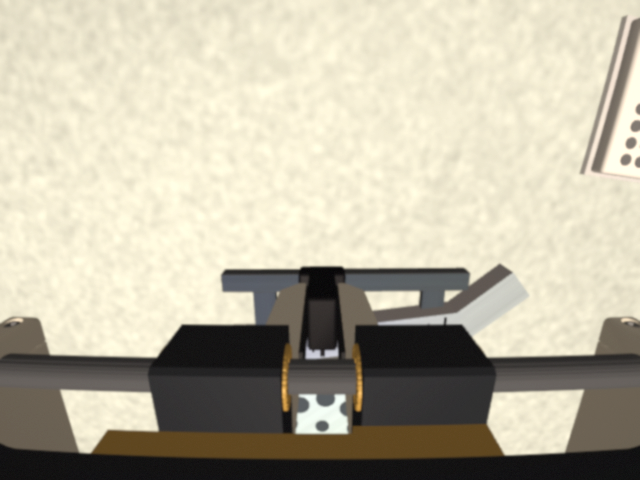

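Request:
send_rows --pt "0 0 0 0 0 0 -0.1" --pt "0 0 0 0 0 0 -0.1" --pt "0 0 0 0 0 0 -0.1" --pt "0 -2 0 0 0 0 -0.1" --pt "0 -6 0 0 0 0 -0.1"

```text
time_s: 12.4
position: [0.6318, 0.1697, 0.0937]
tool_rot: [[-0.973, -0.002, 0.23], [-0.23, -0.0, -0.973], [0.002, -1.0, -0.0]]
ft_force: [-0.4, 1.2, -0.9]
gripper_width: 0.0413
```

Request:
send_rows --pt "2 -4 0 0 0 0 -0.1" --pt "5 -8 0 0 0 0 -0.1" --pt "7 -9 0 0 0 0 -0.1" --pt "7 -9 0 0 0 0 -0.1" --pt "7 -9 0 0 0 0 -0.1"

```text
time_s: 13.02
position: [0.5648, 0.1538, 0.1833]
tool_rot: [[-0.973, 0.0, 0.23], [-0.23, 0.0, -0.973], [-0.0, -1.0, -0.0]]
ft_force: [0.2, -0.5, 0.3]
gripper_width: 0.0418
```

Run:
```python
from h import *
s=env.state(); c=env.capture("wrist"); T=wristT(s,c); print(w2g(s["position"]),s["position"],s["time_s"])
im=c["image"][:,:,::-1].copy(); np.save("w8.npy",im); np.save("w8T.npy",T)
cv2.imwrite("pics/w8.png",cv2.convertScaleAbs(im,alpha=1.4))
```

```text
[ 0.02420705 -0.0085744 ] [0.56483669 0.15379129 0.18328216] 13.025
```

View pics/w8.png

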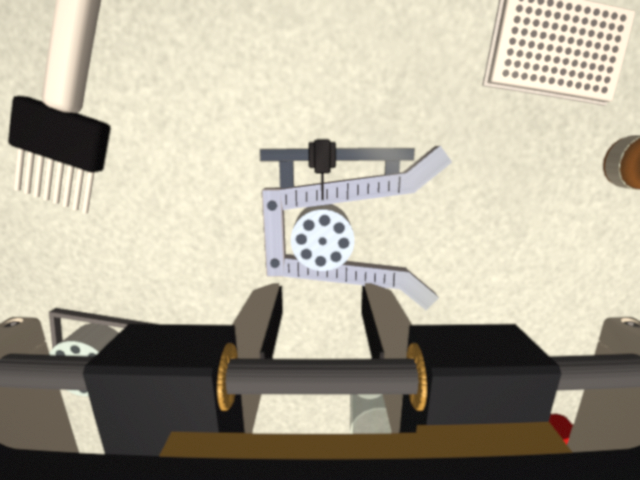

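Run:
```python
import numpy as np,cv2
im=np.load("w8.npy"); cv2.imwrite("pics/w8z.png",cv2.convertScaleAbs(cv2.resize(im[130:280,255:415],None,fx=5,fy=5,interpolation=cv2.INTER_CUBIC)[:600],alpha=1.6))
```

```text
(no output)
```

View pics/w8z.png

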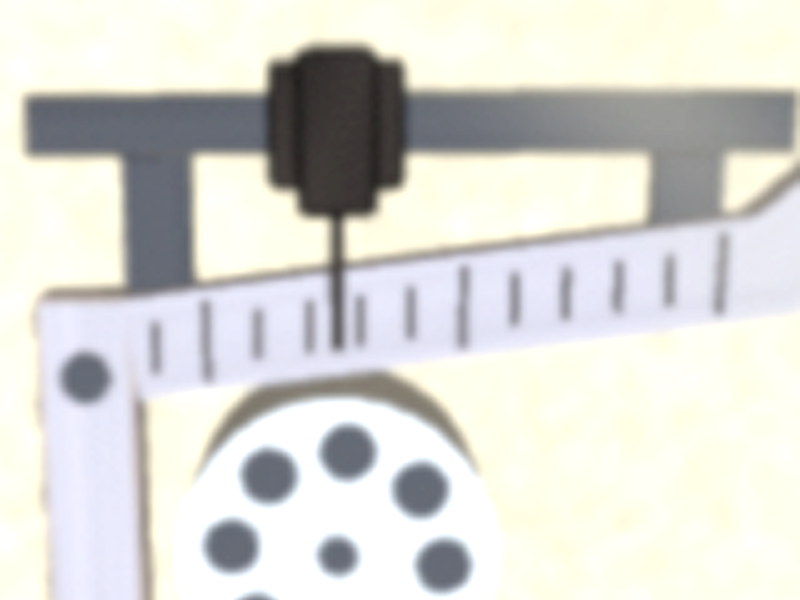

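Run:
```python
from h import *
T=np.load("w8T.npy"); c=env.capture("wrist")
f=lambda L:[((x+.5)/5-.5+255,(y+.5)/5-.5+130) for x,y in L]
g=lambda L,z:np.round(w2g(onz(c,f(L),z,T))*1000,2).tolist()
print("tab",g([(299,48),(374,48),(302,213),(376,213)],.06))
print("ptr",g([(337,220),(337,345)],.018),g([(337,345)],.03))
print("ins",g([(338,556)],.04)); 
print("rail far edge",g([(27,97),(794,91)],.01),"near",g([(27,154),(794,150)],.01))
print("ticks",g([(207,340),(463,306),(721,274)],.016))
print("base",g([(205,480)],.04),g([(476,480)],.04))
```

```text
tab [[30.66, -91.55], [18.44, -91.55], [30.29, -65.01], [17.93, -65.01]]
ptr [[24.42, -60.29], [24.4, -36.24]] [[24.41, -38.12]]
ins [[24.19, 0.29]]
rail far edge [[84.17, -83.1], [-63.71, -84.48]] near [[84.66, -72.36], [-64.48, -73.35]]
ticks [[49.9, -36.91], [-0.18, -43.6], [-50.3, -49.97]]
base [[48.99, -14.42]] [[-1.5, -14.45]]
```

Request:
send_rows --pt "3 -3 0 0 0 0 -0.1" --pt "8 -6 0 0 0 0 -0.1" --pt "13 -6 0 0 0 0 -0.1" --pt "18 -6 0 0 0 0 -0.1" --pt "18 -6 0 0 0 0 -0.1"

```text
time_s: 13.75
position: [0.3873, 0.1119, 0.243]
tool_rot: [[-0.973, -0.001, 0.23], [-0.23, -0.0, -0.973], [0.001, -1.0, -0.0]]
ft_force: [-0.3, -0.6, 0.7]
gripper_width: 0.0418
```

Run:
```python
from h import *
s=env.state(); print(s["position"],s["ft_force"])
a=env.capture("side")["image"]; b=env.capture("top")["image"]
cv2.imwrite("pics/s9.png",cv2.convertScaleAbs(cv2.resize(a[180:330,200:400,::-1],None,fx=4,fy=4),alpha=1.6))
cv2.imwrite("pics/t9.png",cv2.convertScaleAbs(b[:,:,::-1],alpha=1.5))
```

```text
[0.38731616 0.11187956 0.24299503] [-0.28116678 -0.64317531  0.73274075]
```

View pics/s9.png

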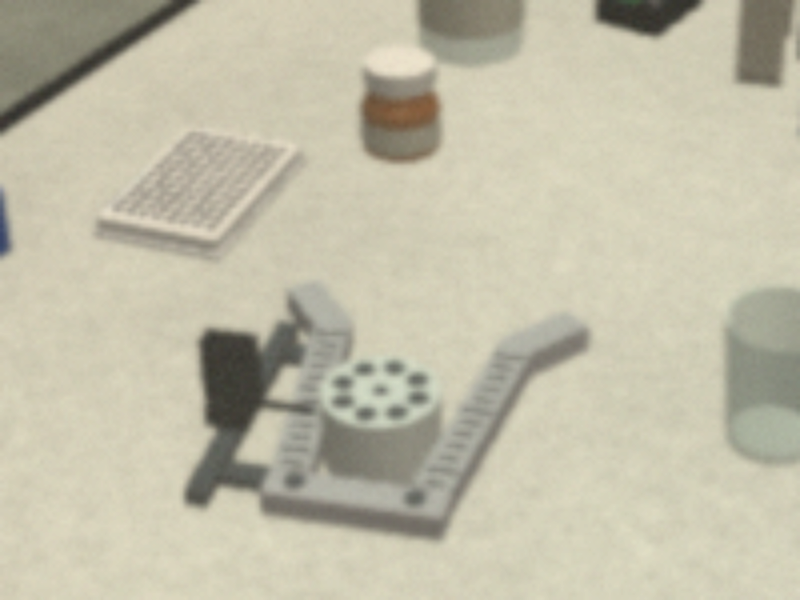

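View pics/t9.png

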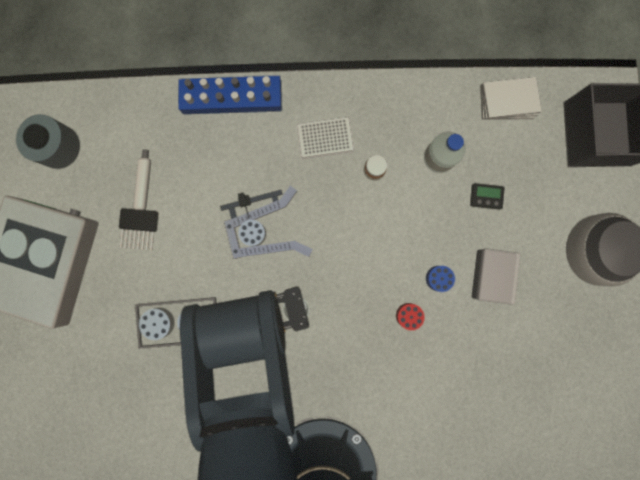

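```bash
python3 -c "
from station import env
print(env.sign_off())"
```

```text
the job is handed in; nothing more can be done
None
```

The lone insert measures 60 mm (insert_a). It is wedged between both jaws at about gauge x = +24 mm, and the cursor is set level with its middle. I handed the job in at about 14 s.

- **Insert:** I gripped it lightly at about 60 mm and slid it along the bench into the mouth and down the slot until it stopped. The push levelled off at about 10 N with under 1 N sideways. The finger readings put its centre at gauge x = 23.9 mm, the wrist camera at 24.2–24.4 mm, and the expected wedge point for 60 mm is about 24.
- **Cursor:** I gripped the tab and slid the cursor about 45.8 mm, then let go. In the wrist picture the pointer reads 24.4 mm against 24.2 mm for the insert's middle.
- **Disagreement:** the rail showed my fitted gauge angle to be about 0.45° off. Correcting for that, the pointer is 0.1 mm (read at the pointer) to 0.5 mm (read at the tab) from the insert's middle, so I left it.
- **Last pictures:** the insert is upright against both jaws, the bystanders in view look unmoved, and the arm is clear. The arm hid the beaker and one spare insert in the last top view. The beaker shows standing in the last side view. I did not see that spare again after backing the arm away, but the gripper never came down near the frame.

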